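# Fit a display arm to the slotted upright and stock it

## Robot

A 7-joint arm with a two-finger parallel gripper is mounted at the origin on a cart in front of the work surface, level with it; the furniture and walls round the work are solid. World frame = base frame: x ahead of the robot, y to its left, z up, the work surface at z = 0. Lengths are in m, angles in rad, forces in N, time in s.
With the tool pointing down it reaches from about 0.425 to 0.925 m from the base axis. Payload 6.8 kg.
Tool frame: the origin (TCP) lies on the centre line of the jaws, within the pads' length; the fingertips stand 8 mm ahead of it and the grasp point (between the pads) lies 11 mm behind it (bot.tips_ahead is the distance from the TCP to the fingertips, in m); z points along the fingers, y is the line along which they close (so a half turn about z gives the same grasp; the last joint's range is limited). The gripper opens to 85 mm and grips with 20 to 120 N. Pads are 22 mm wide; open, the fingers measure 114 mm over their backs; the gripper's body (76 mm by 85 mm) begins 54 mm behind the grasp point. The pads swing forward as they close: fully open they stand 13 mm farther back than shut.
Start: joints at [1.052, 0.477, 0.022, 1.555, -0.011, 1.109, -0.083], TCP at [0.27, -0.619, 0.239] pointing down, gripper open.
Joint ranges: [-2.96, 2.96], [-0.34, 2.1], [-1.41, 1.46], [0.24, 2.44], [-1.37, 4.51], [0.17, 1.92], [-2.96, 2.96]. Speed limits (rad/s): [2.39, 2.39, 3.14, 3.14, 3.14, 3.14, 3.14].

## Interface

Orientations are given as a unit quaternion [w, x, y, z].
In Python, from station import bot gives the robot as it stands.
- The arm moves only by the tool send_rows, never from a script. Its argument "deltas" is text: rows parted by semicolons, each of 4 numbers parted by spaces: the shift along the tool's x, y, z in m, then the turn about the tool's z in degrees. In form: x y z spin; .... A call has 1 to 5 rows; each row is the pose to reach, as a shift and turn from the pose commanded when the call began, along the tool's axes at that moment; what a row does not reach only later rows make up. A row lasts 1/10 s, in which the tool goes at most 50 mm and 8.59 degrees, less where a joint would pass 70% of its speed; a pose out of reach is approached as far as the arm can. A call with a gripper value outside its range is refused whole. "claw" is the opening, from 0 (shut) to 1 (fully open), set as the call begins (left out, the last holds). The fingers move at their own pace and stop on an object; "force" is the grip in N (left out, the last holds). Time passes only in rows, so rows that repeat a pose let the fingers close. It gives the time, the measured TCP pose, the force, the opening and the grip force at its end, in the units of the state.
- bot.get_obs(): the state, without advancing time (a new reading comes with each control period).
- bot.read_camera(name): name is "scene" or "top"; returns a dict with "img" (480x640x3 uint8, red, green, blue), "depth" (480x640 float32, m along the optical axis (not along the pixel's ray), 0 where there is no reading), "fx", "fy", "cx", "cy" (pixels), "camera_from_world" (4x4, takes a point from world to camera coordinates). Camera axes: x right, y up, looking along -z (the intrinsics and any distortion apply to the point x, -y, -z); pixel columns grow to the right and rows downward; lengths in m; the calibration is good to about 2 mm. A picture is of the moment at which its call begins.
- bot.hand_in(): hands the job in; it is judged then, once.
Trained networks look in a picture, given as the dict that the camera call returned (one of the last four; its "shot" number tells which), for a name from the list of things; names that differ only in an ending like _2 or _b are one class to them, and where a whole thing is asked for, a point or a joint stands for the part that bears it (a point fixed in the world has none). Each returns a list of dicts, best first, with "confidence" (0 to 1); they miss things now and then, are a little off and sometimes report something else, mostly with a low value. They report only what shows in the picture. A call takes as long as a camera call.
- bot.masks_of(picture, query): "mask" (480x640 bool, what is visible of it).
- bot.landmark_of(picture, query): "xyz" ([x, y, z] in m, in world coordinates, good to about 4 mm: a listed point, or the origin of a listed thing).
The state is a dict: "t": time; "q": joint angles; "joint_vel": joint speeds; "joint_torque": joint torques, N m; "eef_pos": TCP position; "tool_rot": TCP orientation; "contact_force": force on the tool from outside, world axes, zero at the start; "torque": the same for the moment, N m; "gripper_width": opening from 0.0 (shut) to 1.0 (fully open); "grasp_force": force on a finger pad.
Only numpy, scipy, OpenCV 4.12 (cv2) and the standard library are available. Lean on these libraries where they do the work, as an engineer would, in place of code of your own. Each camera call takes 0.05 s, during which the arm holds its last target. There are 200 camera calls.

## Task

Fit the loose display arm to the slotted upright: hook both its claws through the two slots from the front, then press it down until it is fully home and the spring latch in the upright snaps out over it. Then set the small gift box upright on the middle of the arm's tray, let go of everything, and leave the other goods on the table where they are.

Things in the scene. Friction and masses are not known exactly. Their poses are not given: they have to be found in the camera images.
- upright: Grey slotted post (channel 52 mm wide, 36 deep, top 154 mm above the table) on a wooden base plate 105x120x10 mm, fixed. Origin: on the table under the middle of the post's front face. x points into that face, the way the claws go in (face = plane x=0; the base plate reaches 30 mm in front of it); z up. A locked arm has its origin at x=-45, y=0, z=50 mm here, axes parallel.
- slot_lower (a point): Middle of the lower edge of the lower slot at the front face, 68 mm above the table. The slot is 14 mm wide and 30 mm high, through a 5 mm plate; behind it the channel is open for 28 mm (the latch bar stands 15 mm behind the front face). Axes as the upright.
- slot_upper (a point): The same for the upper slot, 112 mm above the table; same width and height, straight above the lower one. Its top is 12 mm below the post's top.
- bracket: The loose display arm, about 0.3 kg, standing on the table on its flange and ticket plate. Origin: at foot level under the middle of its bare bar; x points to the claws, z up. Bar 12 mm thick, z 52 to 76 mm, bare from x=-45 to 39 mm. Flange at the claw end: 44 mm wide, x 39 to 45, z 0 to 76 mm; its back (x=45) comes flat on the upright's front face.
- bar_grip (a point): Where to grip the arm: the middle of the bare bar, 10 mm below its top, 66 mm above the arm's foot and 45 mm from the flange's back; near the centre of mass. Grip across the 12 mm, from above. Axes as the arm.
- claw_lower (a point): Top of the lower claw where it leaves the flange's back (x=45, z=26 mm on the arm). Claws are 7 mm thick, 20 mm high, 14 mm deep: a tongue (top 8 mm) with a hook pointing down, 6.5 mm gap to the flange for the front plate. Push in level with the arm's origin 62 to 72 mm (best 67) above the table until the flange touches; then down to 50 mm, where the tongues rest on the slots' lower edges.
- claw_upper (a point): The same for the upper claw (x=45, z=70 mm on the arm); a ramped tooth on its back makes it 18.5 mm deep.
- tray_mid (a point): Centre of the wooden tray's upper face, 80 mm above the arm's foot, 132.5 mm from the flange's back. Tray 85 mm long (arm's x -130 to -45), 84 mm wide, 4 mm thick. Beyond its outer edge the white ticket plate (60 mm wide, 4 thick) reaches from the foot to 4 mm above the tray.
- latch (a joint): Spring latch (steel cross bar) inside the upright, in m: 0 = out, as it also is before the arm is pressed. The tooth of the upper claw pushes it back to about 0.0035 on the last 10 mm down, which takes some 5 to 12 N more than the arm's weight (unpressed, the arm hangs about 5 mm too high); it snaps back to 0 over the tooth just before the arm is home.
- gift_box: Small square gift box with a lid and ribbon, 65x65x36 mm (lid 66 mm wide, from 22 mm up; body 62 mm wide), 60 g. Origin: centre of its underside, z up; starts upright on the table with sides along its x and y axes, near the fixed glass jar of beads (185 mm high); the fern basket beside that is 250 mm high without its leaves, and the prints leaning at the robot's right 480 mm.
- bracelet_card: bystander, to be left alone: flat boxed card, 56x80x11 mm, lying on the table. Origin: centre of the underside.
- coaster_stack: bystander, to be left alone: round bagged stack of coasters, 105 mm across, 44 mm high. Origin: centre of the underside.
- tape_roll: bystander, to be left alone: roll of brown tape lying flat, 104 mm across, 25 mm high. Origin: centre of the underside.
- boxed_card: bystander, to be left alone: second flat boxed card, 58x81x9 mm, lying at the left edge of the table. Origin: centre of the underside.
- till_pen: bystander, to be left alone: ball pen, 129 mm long. Origin: centre of the underside.
- bangle: bystander, to be left alone: ring bangle lying flat, 55 mm across, 6 mm thick. Origin: centre of the underside.
- scissors: bystander, to be left alone: pair of scissors lying flat, 199 mm long. Origin: centre of the underside.

How it is judged:
On the way, in this order (a step that is already met when the one before it is completed fails the run):
1. both claws are in the slots, the arm is pressed fully down and the latch has snapped out over it (z of claw_upper in the frame of upright between 0.117 and 0.1228 m and x of claw_upper in the frame of upright between -0.006 and 0.003 m and y of claw_upper in the frame of upright between -0.006 and 0.006 m and x of claw_lower in the frame of upright above -0.006 m and angle between the x axis of bracket and the x axis of upright, either way round below 0.12 rad and angle between bracket's own z axis and vertical below 0.09 rad and value of joint latch below 0.0015 m), for 0.2 s.
2. the gift box stands on the tray of the locked arm (all of step 1 and z of gift_box in the frame of bracket between 0.077 and 0.084 m and x of gift_box in the frame of bracket between -0.109 and -0.066 m and y of gift_box in the frame of bracket between -0.02 and 0.02 m and angle between gift_box's own z axis and vertical below 0.11 rad and contact force between gift_box and bracket above 0.1 N), for 0.2 s.
At the end, for the whole second after the job is handed in: Arm locked: at the flange the upper claw top is 117 to 122.8 mm high, both claw roots within 6 mm of the front face and 6 mm of its middle, straight to 0.12 rad, level to 0.09 rad, latch out (under 1.5 mm). Gift box upright on the tray within 20 mm of its middle. Both at rest (all of step 2 and linear speed of each of gift_box, bracket below 0.01 m/s); the robot touches nothing.
It fails at once if another article on the table is moved by more than 30 mm (distance of any of bracelet_card, coaster_stack, tape_roll, boxed_card, till_pen, bangle, scissors from where it was at the start of the episode above 0.03 m).
It also fails if it takes over 72 s, if anything falls off the work surface, if the arm or the gripper's body presses on something with over 40 N, if the wrist force passes 120 N, or if a joint passes its speed limit or range.

## Working session

There is one attempt and no reset: what is moved stays moved. The work goes in short steps, Python scripts to look and compute and a tool call to move; the robot and the scene stay as the last step left them, time stands still between calls to the robot, and variables do not carry over. Pictures are saved under pics/ and viewed, at most 10 in all, crops included, and the job is handed in when it is done.

Besides the shell and the picture viewer there is one more tool, called after "Request:" as name(argument=value, ...) on one line, values as JSON. send_rows: Moves the arm, as the interface text tells. Its arguments: {"type":"object","properties":{"deltas":{"type":"string"},"claw":{"type":"number"},"force":{"type":"number"}},"required":["deltas"]}

```bash
mkdir -p pics; cat > h.py <<'E'
from station import bot
import numpy as np, cv2
from scipy.spatial.transform import Rotation as R
def rot(q): return R.from_quat(np.r_[q[1:],q[0]])
def cloud(p):
    v,u=np.mgrid[0:480,0:640]; d=p['depth']
    c=np.stack([(u-p['cx'])/p['fx']*d,-(v-p['cy'])/p['fy']*d,-d],-1)
    M=np.linalg.inv(p['camera_from_world'])
    return c@M[:3,:3].T+M[:3,3], d>0
def save(p,n): cv2.imwrite(f'pics/{n}.png',p['img'][:,:,::-1])
E
python3 - <<'E'
from h import *
o=bot.get_obs(); print({k:np.round(v,3).tolist() for k,v in o.items()}, bot.tips_ahead)
for n in ['scene','top']:
    p=bot.read_camera(n); save(p,n+'0')
    print(n,'cam pos',np.linalg.inv(p['camera_from_world'])[:3,3].round(3),[k for k in p])
    for q in ['upright','slot_lower','slot_upper','bracket','bar_grip','claw_lower','claw_upper','tray_mid','gift_box','bracelet_card','coaster_stack','tape_roll','till_pen','bangle','scissors']:
        r=bot.landmark_of(p,q)
        print(q,[(np.round(x['xyz'],3).tolist(),round(x['confidence'],2)) for x in r[:2]])
E
```

```text
{'t': 0.0, 'q': [1.052, 0.478, 0.022, 1.556, -0.012, 1.109, -0.083], 'joint_vel': [-0.001, 0.001, -0.0, 0.001, 0.001, -0.001, 0.0], 'joint_torque': [-0.001, -59.645, 1.608, -28.12, 0.013, 0.009, -0.0], 'eef_pos': [0.269, -0.618, 0.238], 'tool_rot': [-0.001, 0.979, 0.204, -0.0], 'contact_force': [-0.752, -0.38, 0.394], 'torque': [0.01, 0.046, -0.028], 'grasp_force': 0.0, 'gripper_width': 1.001} 0.008
scene cam pos [-0.12   0.43   0.975] ['img', 'depth', 'fx', 'fy', 'cx', 'cy', 'camera_from_world', 'shot']
upright [([0.593, 0.315, -0.004], 0.98)]
slot_lower [([0.587, 0.316, 0.068], 0.77)]
slot_upper [([0.43, -0.092, -0.005], 0.65), ([0.591, 0.305, 0.108], 0.63)]
bracket [([0.412, 0.268, -0.002], 0.69), ([0.413, 0.224, 0.029], 0.34)]
bar_grip [([0.412, 0.264, 0.069], 0.83), ([0.683, 0.126, 0.001], 0.49)]
claw_lower [([0.417, 0.223, 0.027], 0.95)]
claw_upper [([0.412, 0.22, 0.073], 0.62)]
tray_mid [([0.412, 0.353, 0.075], 0.55)]
gift_box [([0.414, 0.115, -0.005], 0.96)]
bracelet_card [([0.384, 0.008, -0.001], 0.62), ([0.427, -0.091, -0.003], 0.55)]
coaster_stack [([0.683, 0.125, 0.001], 
[... 443 characters left out ...]
.111], 0.97)]
bracket [([0.413, 0.266, 0.002], 0.86), ([0.413, 0.221, 0.069], 0.3)]
bar_grip [([0.415, 0.267, 0.068], 0.86), ([0.414, 0.226, 0.025], 0.67)]
claw_lower [([0.413, 0.223, 0.068], 0.67), ([0.411, 0.227, 0.024], 0.62)]
claw_upper [([0.416, 0.219, 0.067], 0.61)]
tray_mid [([0.407, 0.348, 0.082], 0.63), ([0.41, 0.227, 0.024], 0.15)]
gift_box [([0.417, 0.117, 0.003], 0.93), ([0.426, -0.083, -0.003], 0.31)]
bracelet_card [([0.424, -0.087, 0.0], 0.67)]
coaster_stack [([0.69, 0.125, -0.0], 0.73), ([0.659, 0.409, 0.0], 0.63)]
tape_roll [([0.678, 0.003, -0.004], 0.86)]
till_pen [([0.4, -0.301, -0.001], 0.42)]
bangle [([0.386, 0.008, 0.001], 0.46)]
scissors [([0.625, -0.092, 0.003], 0.57)]
```

View pics/top0.png

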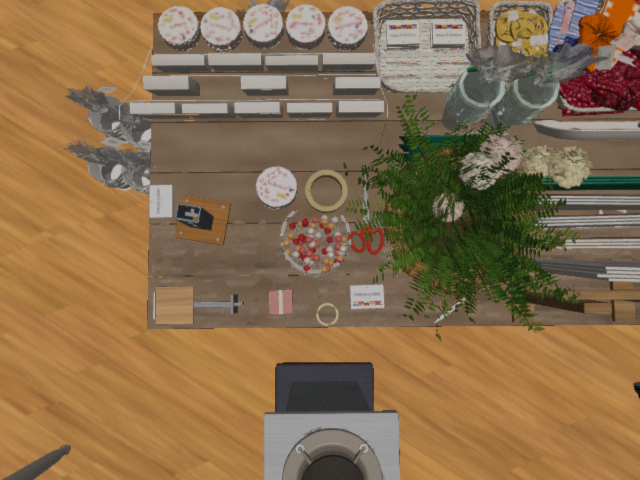

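View pics/scene0.png

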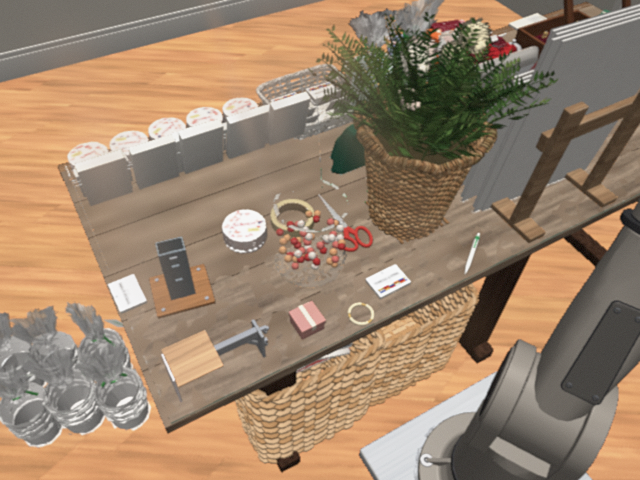

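```bash
python3 - <<'E'
from h import *
p=bot.read_camera('top'); W,ok=cloud(p)
def rect(n,zlo,zhi):
    r=bot.masks_of(p,n)
    for m in r[:2]:
        s=m['mask']&ok&(W[...,2]>zlo)&(W[...,2]<zhi)
        if s.sum()<20: print(n,'few',m['confidence']);continue
        P=W[s]; c,sz,a=cv2.minAreaRect((P[:,:2]*1000).astype(np.float32))
        print(n,round(m['confidence'],2),s.sum(),np.round(c,1),np.round(sz,1),round(a,1),'med',np.median(P,0).round(4),'z',np.percentile(P[:,2],[5,95]).round(4))
rect('gift_box',.028,.06); rect('upright',.145,.17); rect('upright',.004,.016); rect('bracket',.077,.1); rect('bracket',.066,.0785); rect('coaster_stack',.03,.06)
# all tall things
s=ok&(W[...,2]>.1)&(W[...,0]>.2)&(W[...,0]<1.0)
m=(s*255).astype(np.uint8)
n,l,st,c=cv2.connectedComponentsWithStats(m)
for i in range(1,n):
    if st[i,4]>60:
        P=W[l==i]; print(st[i].tolist(),P.min(0).round(3),P.max(0).round(3))
E
```

```text
gift_box 0.7 555 [411.1 117. ] [54.4 53.9] 89.5 med [0.4102 0.1178 0.035 ] z [0.031  0.0388]
gift_box 0.36 32 [409.3 227.7] [41. 12.] 0.9 med [0.4137 0.2223 0.0442] z [0.0285 0.0593]
upright 0.66 161 [605.7 308.1] [51.9 36.7] 79.9 med [0.6011 0.3074 0.1532] z [0.1465 0.1567]
upright few 0.17
upright 0.66 1436 [610.1 307.7] [120.3 105.4] 80.1 med [0.597  0.2927 0.0098] z [0.0061 0.0137]
upright 0.17 69 [669.6   7.9] [83.6 89.6] 54.9 med [0.6899 0.012  0.0101] z [0.0046 0.0158]
coaster_stack 0.94 1319 [684.3 125.2] [97.3 96.5] 17.2 med [0.6819 0.1261 0.0423] z [0.0378 0.0464]
coaster_stack few 0.58
[354, 38, 286, 294, 47856] [ 0.37  -0.718  0.1  ] [ 1.    -0.028  0.502]
[143, 75, 54, 19, 914] [0.873 0.306 0.1  ] [0.919 0.406 0.18 ]
[241, 75, 47, 18, 780] [0.872 0.096 0.1  ] [0.933 0.193 0.178]
[334, 77, 48, 16, 700] [ 0.868 -0.111  0.1  ] [ 0.904 -0.01   0.179]
[199, 99, 181, 2, 184] [ 0.851 -0.107  0.147] [0.857 0.287 0.16 ]
[336, 101, 48, 16, 736] [ 0.798 -0.105  0.126] [ 0.842 -0.013  0.24 ]
[129, 102, 154, 17, 2268] [0.796 0.105 0.109] [0.842 0.412 0.241]
[287, 103, 45, 15, 654] [0.797 0.    0.107] [0.83  0.091 0.241]
[540, 125, 100, 16, 1016] [ 0.751 -0.657  0.101] [ 0.808 -0.48   0.202]
[360, 164, 10, 15, 78] [ 0.628 -0.061  0.333] [ 0.66  -0.041  0.398]
[175, 203, 31, 23, 455] [0.584 0.28  0.1  ] [0.628 0.336 0.158]
[321, 218, 14, 16, 125] [ 0.563 -0.007  0.106] [0.597 0.022 0.124]
[335, 235, 12, 8, 68] [ 0.544 -0.034  0.101] [ 0.559 -0.009  0.118]
[305, 236, 11, 12, 78] [0.533 0.035 0.103] [0.558 0.058 0.121]
[284, 252, 44, 21, 167] [0.475 0.009 0.1  ] [0.517 0.1   0.192]
[633, 382, 7, 17, 76] [ 0.239 -0.576  0.246] [ 0.259 -0.545  0.303]
```

The top view shows the loose arm at about (195,304) with its claws to the right, the upright at (202,218), the gift box at (280,301), and the jar and fern to the right. The scene view confirms that the slots face the robot. Next I need the loose arm's yaw and a clear path past the fern.

```bash
python3 - <<'E'
from h import *
p=bot.read_camera('top'); W,ok=cloud(p)
X,Y,Z=W[...,0],W[...,1],W[...,2]
s=ok&(Z>.062)&(Z<.1)&(X>.33)&(X<.5)&(Y>.18)&(Y<.45)
def rec(P,n): 
    c,sz,a=cv2.minAreaRect((P[:,:2]*1000).astype(np.float32)); print(n,len(P),np.round(c,1),np.round(sz,1),round(a,1),P[:,2].mean().round(4))
t=s&(Y>.315); rec(W[t],'tray')
b=s&(Y<.295)&(Y>.235); P=W[b]
k=np.polyfit(P[:,1],P[:,0],1); print('bar x at y=.266',np.polyval(k,.266),'dx/dy',k[0],len(P)); rec(P,'bar')
f=s&(Y<.24); rec(W[f],'flange')
g=p['img'].astype(int); green=(g[...,1]>g[...,0]+5)
for n in ['scene','top']:
    q=p if n=='top' else bot.read_camera(n); V,o=cloud(q); g=q['img'].astype(int); ng=o&~(g[...,1]>g[...,0]+5)
    for lo in np.arange(-.8,.1,.1):
        r=[]
        for zl,zh in [(.1,.2),(.2,.3),(.3,.6)]:
            for mk in (o,ng):
                w=mk&(V[...,2]>zl)&(V[...,2]<zh)&(V[...,1]>=lo)&(V[...,1]<lo+.1)&(V[...,0]>.3)&(V[...,0]<1)
                r.append(np.percentile(V[w][:,0],2).round(2) if w.sum()>15 else None)
        print(n,round(lo,1),r)
E
```

```text
tray 1408 [407.2 358.4] [83.7 86.4] 0.5 0.0803
bar x at y=.266 0.407959087401292 dx/dy 0.009296136777897021 134
bar 134 [408.  265.1] [59.5  9.2] 89.4 0.0761
flange 113 [408.1 224.1] [32.3 31.5] 44.2 0.0739
scene -0.8 [np.float64(0.4), np.float64(0.4), np.float64(0.4), np.float64(0.4), np.float64(0.45), np.float64(0.45)]
scene -0.7 [np.float64(0.4), np.float64(0.4), np.float64(0.4), np.float64(0.4), np.float64(0.45), np.float64(0.45)]
scene -0.6 [np.float64(0.47), np.float64(0.47), np.float64(0.42), np.float64(0.42), np.float64(0.45), np.float64(0.45)]
scene -0.5 [np.float64(0.4), np.float64(0.4), np.float64(0.4), np.float64(0.4), np.float64(0.4), np.float64(0.4)]
scene -0.4 [np.float64(0.48), np.float64(0.48), np.float64(0.45), np.float64(0.45), np.float64(0.41), np.float64(0.42)]
scene -0.3 [np.float64(0.46), np.float64(0.46), np.float64(0.43), np.float64(0.43), np.float64(0.41), np.float64(0.42)]
scene -0.2 [np.float64(0.47), np.float64(0.47), np.float64(0.45), np.float64(0.45), np.float64(0.4), np.float64(0.39)]
scene -0.1 [np.float64(0.51), np.float64(0.51), np.float64(0.56), np
[... 403 characters left out ...]
48), np.float64(0.48)]
top -0.5 [np.float64(0.41), np.float64(0.41), np.float64(0.4), np.float64(0.4), np.float64(0.4), np.float64(0.4)]
top -0.4 [np.float64(0.81), np.float64(0.81), np.float64(0.48), np.float64(0.47), np.float64(0.42), np.float64(0.42)]
top -0.3 [np.float64(0.48), np.float64(0.47), np.float64(0.43), np.float64(0.43), np.float64(0.41), np.float64(0.4)]
top -0.2 [np.float64(0.48), np.float64(0.48), np.float64(0.45), np.float64(0.44), np.float64(0.4), np.float64(0.38)]
top -0.1 [np.float64(0.51), np.float64(0.51), np.float64(0.56), np.float64(0.56), np.float64(0.47), np.float64(0.46)]
top -0.0 [np.float64(0.48), np.float64(0.48), np.float64(0.78), np.float64(0.78), None, None]
```

```bash
cat >> h.py <<'E'
def pose():
    o=bot.get_obs(); m=rot(o['tool_rot']).as_matrix(); 
    return np.r_[o['eef_pos'],np.degrees(np.arctan2(m[1,0],m[0,0]))], o
def plan(ways, start=None):
    "tool-frame shift and spin from each pose (x,y,z,yaw of tool x) to the next"
    c=pose()[0] if start is None else np.array(start,float)
    print('at',c.round(4))
    for w in ways:
        w=np.array(w,float); d=w-c; a=np.radians(c[3])
        print(w,'->',round(d[0]*np.cos(a)+d[1]*np.sin(a),4),round(d[0]*np.sin(a)-d[1]*np.cos(a),4),round(-d[2],4),round(-d[3],2)); c=w
E
python3 - <<'E'
from h import *
plan([(.20,-.43,.33,23.5),(.38,-.286,.33,50),(.465,-.066,.33,75),(.446,.162,.30,90),(.410,.266,.20,90)])
E
```

```text
at [ 0.2696 -0.6188  0.2393 23.533 ]
[ 0.2  -0.43  0.33 23.5 ] -> 0.0116 -0.2009 -0.0907 0.03
[ 0.38  -0.286  0.33  50.   ] -> 0.2225 -0.0603 -0.0 -26.5
[ 4.65e-01 -6.60e-02  3.30e-01  7.50e+01] -> 0.2232 -0.0763 -0.0 -25.0
[ 0.446  0.162  0.3   90.   ] -> 0.2153 -0.0774 0.03 -15.0
[ 0.41   0.266  0.2   90.   ] -> 0.104 -0.036 0.1 -0.0
```

Request:
send_rows(deltas="0.012 -0.2 -0.09 0;0.012 -0.2 -0.09 0;0.012 -0.2 -0.09 0;0.012 -0.2 -0.09 0;0.012 -0.2 -0.09 0")

```text
t: 2.55
eef_pos: [0.1998, -0.4282, 0.3314]
tool_rot: [0.001, 0.979, 0.204, 0.0]
contact_force: [0.5, -1.0, -0.0]
gripper_width: 1.007
grasp_force: 0.0
```

Request:
send_rows(deltas="0.222 -0.06 0 -26.5;0.222 -0.06 0 -26.5;0.222 -0.06 0 -26.5;0.222 -0.06 0 -26.5;0.222 -0.06 0 -26.5")

```text
t: 3.05
eef_pos: [0.3831, -0.2839, 0.3298]
tool_rot: [0.0, 0.905, 0.425, 0.001]
contact_force: [0.4, -0.9, 1.0]
gripper_width: 0.998
grasp_force: 0.0
```

Request:
send_rows(deltas="0.223 -0.076 0 -25;0.223 -0.076 0 -25;0.223 -0.076 0 -25;0.223 -0.076 0 -25;0.223 -0.076 0 -25")

```text
t: 3.55
eef_pos: [0.466, -0.0638, 0.3298]
tool_rot: [0.0, 0.792, 0.61, 0.001]
contact_force: [0.0, 0.2, 0.4]
gripper_width: 1.002
grasp_force: 0.0
```

Request:
send_rows(deltas="0.215 -0.077 0.03 -15;0.215 -0.077 0.03 -15;0.215 -0.077 0.03 -15;0.215 -0.077 0.03 -15;0.215 -0.077 0.03 -15")

```text
t: 4.05
eef_pos: [0.4452, 0.1642, 0.2994]
tool_rot: [-0.0, 0.706, 0.709, 0.001]
contact_force: [0.3, 0.7, -0.5]
gripper_width: 0.999
grasp_force: 0.0
```

Request:
send_rows(deltas="0.104 -0.036 0.1 0;0.104 -0.036 0.1 0;0.104 -0.036 0.1 0;0.104 -0.036 0.1 0;0.104 -0.036 0.1 0")

```text
t: 4.55
eef_pos: [0.4097, 0.2647, 0.1989]
tool_rot: [-0.0, 0.706, 0.708, -0.001]
contact_force: [-0.5, -0.2, 0.2]
gripper_width: 0.998
grasp_force: 0.0
```

```bash
python3 - <<'E'
from h import *
# scene-camera estimates for cross-check
p=bot.read_camera('scene'); W,ok=cloud(p); X,Y,Z=W[...,0],W[...,1],W[...,2]
def rec(s,n):
    P=W[s&ok]; c,sz,a=cv2.minAreaRect((P[:,:2]*1000).astype(np.float32)); print(n,len(P),np.round(c,1),np.round(sz,1),round(a,1),P[:,2].mean().round(4))
rec((Z>.073)&(Z<.088)&(X>.33)&(X<.47)&(Y>.305)&(Y<.45),'tray')
rec((Z>.07)&(Z<.085)&(X>.38)&(X<.44)&(Y<.29)&(Y>.24),'bar')
rec((Z>.004)&(Z<.018)&(X>.52)&(X<.69)&(Y<.38)&(Y>.22),'base')
rec((Z>.149)&(Z<.16)&(X>.55)&(X<.66)&(Y<.36)&(Y>.26),'posttop')
rec((Z>.03)&(Z<.042)&(X>.36)&(X<.46)&(Y<.17)&(Y>.06),'box')
s=ok&(Z>.03)&(Z<.14)&(X>.56)&(X<.61)&(Y<.335)&(Y>.285); P=W[s]
# face plane by RANSAC-ish fit
c=P[:,:2]; 
for _ in range(6):
    k=np.polyfit(c[:,1],c[:,0],1); r=c[:,0]-np.polyval(k,c[:,1]); c=c[abs(r)<max(.003,1.5*r.std())]
print('face x=%.4f + %.4f*(y-.31)'%(np.polyval(k,.31),k[0]),len(c), 'yaw',np.degrees(-np.arctan(k[0])))
plan([(.410,.266,.12,90)])
E
```

```text
tray 2126 [409.2 351.6] [86.5 91.9] 0.4 0.0811
bar 201 [409.4 264.9] [49.3 14.1] 89.6 0.0765
base 1800 [603.6 302. ] [156.6 157.9] 89.5 0.011
posttop 230 [606.9 305.6] [52.  39.7] 80.0 0.1536
box 703 [412.6 114.5] [58.7 55.8] 0.1 0.0362
face x=0.5907 + 0.1652*(y-.31) 764 yaw -9.381905126174264
at [ 0.4108  0.264   0.1996 90.0313]
[ 0.41   0.266  0.12  90.   ] -> 0.002 -0.0008 0.0796 0.03
```

Request:
send_rows(deltas="0.002 0.001 0.05 0;0.002 0.001 0.1 0;0.002 0.001 0.145 0;0.002 0.001 0.145 0;0.002 0.001 0.145 0")

```text
t: 5.1
eef_pos: [0.4125, 0.2658, 0.0555]
tool_rot: [0.0, 0.708, 0.707, 0.0]
contact_force: [-0.0, 0.5, 0.2]
gripper_width: 1.0
grasp_force: 0.0
```

Request:
send_rows(deltas="0 0 0 0;0 0 0 0;0 0 0 0;0 0 0 0;0 0 0 0", claw=0.05, force=90)

```text
t: 5.6
eef_pos: [0.4115, 0.2663, 0.0548]
tool_rot: [0.0, 0.707, 0.707, 0.0]
contact_force: [-4.1, -1.6, 3.1]
gripper_width: 0.142
grasp_force: 1.5
```

Request:
send_rows(deltas="0 0 0 0;0 0 0 0;0 0 0 0;0 0 0 0;0 0 0 0")

```text
t: 6.1
eef_pos: [0.4116, 0.2663, 0.0548]
tool_rot: [0.0, 0.707, 0.707, 0.0]
contact_force: [-1.0, -0.7, 6.0]
gripper_width: 0.126
grasp_force: 87.7
```

Request:
send_rows(deltas="0 0 -0.02 0;0 0 -0.04 0;0 0 -0.06 0;0 0 -0.067 0;0 0 -0.067 0")

```text
t: 6.6
eef_pos: [0.4117, 0.2663, 0.1217]
tool_rot: [0.0, 0.707, 0.707, 0.001]
contact_force: [-0.1, 0.8, -2.9]
gripper_width: 0.122
grasp_force: 88.5
```

Request:
send_rows(deltas="0.02 0.03 0 -8;0.04 0.06 0 -16;0.06 0.09 0 -24;0.06 0.09 0 -32;0.06 0.09 0 -40")

```text
t: 7.1
eef_pos: [0.5012, 0.3262, 0.1191]
tool_rot: [-0.001, 0.42, 0.908, -0.001]
contact_force: [0.3, -0.3, -4.0]
gripper_width: 0.118
grasp_force: 88.7
```

```bash
python3 - <<'E'
from h import *
plan([(.505,.326,.122,170)])
E
```

```text
at [5.012000e-01 3.262000e-01 1.191000e-01 1.303387e+02]
[5.05e-01 3.26e-01 1.22e-01 1.70e+02] -> -0.0026 0.0027 -0.0029 -39.66
```

Request:
send_rows(deltas="0 0.001 -0.001 -8;0 0.001 -0.001 -16;0 0.001 -0.001 -24;0 0.001 -0.001 -32;0 0.001 -0.001 -40")

```text
t: 7.6
eef_pos: [0.5014, 0.3262, 0.1203]
tool_rot: [-0.001, 0.084, 0.996, -0.001]
contact_force: [0.1, -0.2, -2.7]
gripper_width: 0.124
grasp_force: 88.8
```

Request:
send_rows(deltas="0 0 0 0;0 0 0 0")

```text
t: 7.8
eef_pos: [0.5015, 0.3265, 0.121]
tool_rot: [-0.001, 0.089, 0.996, -0.0]
contact_force: [0.7, -1.1, -3.0]
gripper_width: 0.126
grasp_force: 88.8
```

```bash
python3 - <<'E'
from h import *
print(pose()[0].round(4))
for n in ['top','scene']:
    p=bot.read_camera(n); W,ok=cloud(p); save(p,n+'1')
    for q in ['slot_upper','slot_lower','claw_upper','claw_lower','tray_mid','upright','bracket','bar_grip']:
        r=bot.landmark_of(p,q); print(n,q,[(np.round(x['xyz'],4).tolist(),round(x['confidence'],2)) for x in r[:2]])
    X,Y,Z=W[...,0],W[...,1],W[...,2]
    def rec(s,t):
        s=s&ok
        if s.sum()<15: print(t,'few');return
        P=W[s]; c,sz,a=cv2.minAreaRect((P[:,:2]*1000).astype(np.float32)); print(t,len(P),np.round(c,1),np.round(sz,1),round(a,1),P.mean(0).round(4))
    rec((Z>.138)&(Z<.16)&(X>.33)&(X<.47)&(Y>.26)&(Y<.44),'tray')
    rec((Z>.148)&(Z<.16)&(X>.58)&(X<.66)&(Y<.36)&(Y>.26),'posttop')
    if n=='scene': cv2.imwrite('pics/s1c.png',cv2.resize(p['img'][200:400,80:330,::-1],None,fx=3,fy=3,interpolation=cv2.INTER_CUBIC))
    else: cv2.imwrite('pics/t1c.png',cv2.resize(p['img'][180:320,130:290,::-1],None,fx=4,fy=4,interpolation=cv2.INTER_CUBIC))
E
```

```text
[5.01500e-01 3.26500e-01 1.21000e-01 1.69822e+02]
top slot_upper []
top slot_lower [([0.5909, 0.3074, 0.0698], 0.87)]
top claw_upper [([0.5465, 0.3183, 0.1386], 0.76)]
top claw_lower [([0.5469, 0.3252, 0.0935], 0.84)]
top tray_mid [([0.4144, 0.3394, 0.1468], 0.75)]
top upright [([0.6776, 0.0047, -0.0013], 0.65), ([0.5897, 0.3088, -0.0005], 0.58)]
top bracket []
top bar_grip []
tray 879 [394.5 345.3] [84.3 57.4] 79.3 [0.3914 0.3485 0.1466]
posttop 151 [605.6 308.4] [53. 36.] 79.7 [0.604  0.3089 0.1531]
scene slot_upper []
scene slot_lower [([0.3846, 0.01, 0.0004], 0.56)]
scene claw_upper [([0.548, 0.3205, 0.1404], 0.72)]
scene claw_lower [([0.5513, 0.3231, 0.0943], 0.96), ([0.5032, 0.3294, 0.067], 0.18)]
scene tray_mid [([0.4165, 0.3441, 0.1425], 0.57)]
scene upright [([0.5894, 0.3157, -0.0033], 0.55)]
scene bracket [([0.5037, 0.3284, 0.0666], 0.94), ([0.5523, 0.3204, 0.0959], 0.55)]
scene bar_grip [([0.5008, 0.3302, 0.1354], 0.92), ([0.6796, 0.0045, -0.0003], 0.34)]
tray 2353 [418.4 338.4] [ 84.1 104.1] 80.2 [0.4103 0.3402 0.1484]
posttop few
```

View pics/s1c.png

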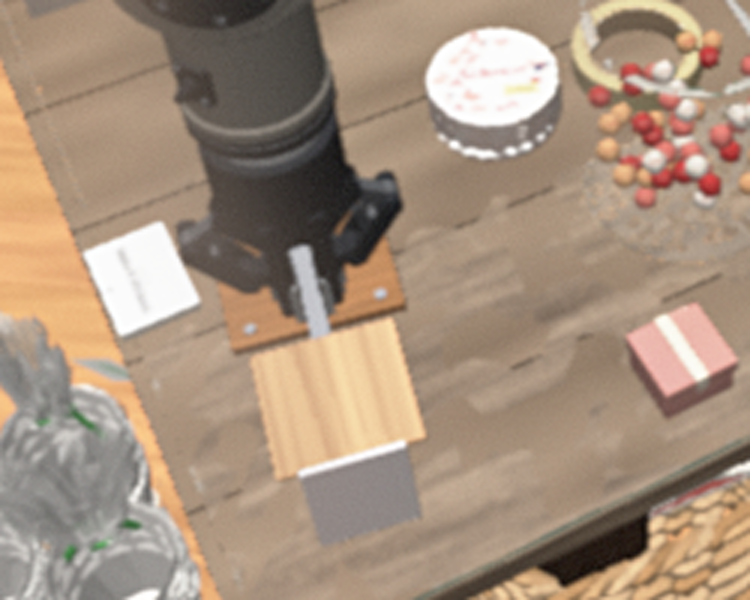

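View pics/t1c.png

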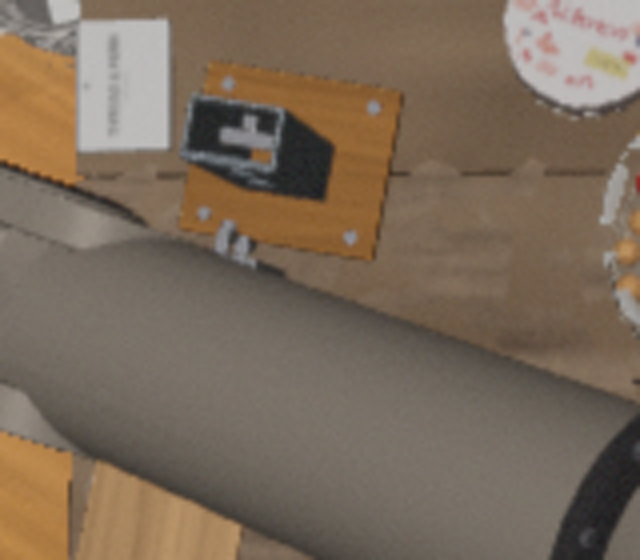

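The crops show the claws at about (235,245) in the top view, aligned with the post's slot at (250,135). The lateral error is under 1 mm and the height and yaw are right, so I'm inserting slowly.

Request:
send_rows(deltas="-0.01 0 0 0;-0.018 0 0 0;-0.024 0 0 0;-0.028 0 0 0;-0.03 0 0 0")

```text
t: 9.2
eef_pos: [0.5323, 0.3215, 0.1222]
tool_rot: [-0.0, 0.087, 0.996, 0.0]
contact_force: [-0.4, 0.0, -2.5]
gripper_width: 0.122
grasp_force: 88.8
```

Request:
send_rows(deltas="-0.003 0 0 0;-0.006 0 0 0;-0.008 0 0 0;-0.009 0 0 0;-0.01 0 0 0")

```text
t: 9.7
eef_pos: [0.5414, 0.32, 0.1223]
tool_rot: [-0.0, 0.087, 0.996, -0.0]
contact_force: [0.2, 0.3, -2.5]
gripper_width: 0.122
grasp_force: 88.8
```

Request:
send_rows(deltas="-0.001 0 0 0;-0.002 0 0 0;-0.003 0 0 0;-0.004 0 0 0;-0.004 0 0 0")

```text
t: 10.2
eef_pos: [0.5456, 0.3193, 0.1223]
tool_rot: [0.0, 0.087, 0.996, -0.0]
contact_force: [-0.1, -0.3, -2.8]
gripper_width: 0.125
grasp_force: 88.8
```

Request:
send_rows(deltas="-0.001 0 0 0;-0.002 0 0 0;-0.003 0 0 0;-0.003 0 0 0")

```text
t: 10.6
eef_pos: [0.547, 0.3191, 0.1221]
tool_rot: [-0.001, 0.086, 0.996, -0.0]
contact_force: [-5.0, 0.0, -1.4]
gripper_width: 0.123
grasp_force: 89.0
```

Request:
send_rows(deltas="0.0005 0 0.003 0;0.0005 0 0.006 0;0.0005 0 0.008 0;0.0005 0 0.009 0;0.0005 0 0.01 0")

```text
t: 11.1
eef_pos: [0.5466, 0.3202, 0.1135]
tool_rot: [-0.0, 0.086, 0.996, 0.0]
contact_force: [-9.8, -1.3, 9.7]
gripper_width: 0.126
grasp_force: 90.6
```

Request:
send_rows(deltas="0 0 0.002 0;0 0 0.003 0;0 0 0.004 0;0 0 0.005 0;0 0 0.006 0")

```text
t: 11.6
eef_pos: [0.5471, 0.3194, 0.106]
tool_rot: [-0.001, 0.086, 0.996, 0.0]
contact_force: [-5.5, 2.0, -3.0]
gripper_width: 0.123
grasp_force: 89.0
```

Request:
send_rows(deltas="0 0 0.001 0;0 0 0.002 0;0 0 0.003 0;0 0 0.004 0;0 0 0.005 0")

```text
t: 12.1
eef_pos: [0.5468, 0.3199, 0.1043]
tool_rot: [0.0, 0.087, 0.996, -0.0]
contact_force: [-15.2, -6.9, 27.2]
gripper_width: 0.121
grasp_force: 93.6
```

```bash
python3 - <<'E'
from h import *
print(pose()[0].round(4))
for n in ['top','scene']:
    p=bot.read_camera(n); W,ok=cloud(p); X,Y,Z=W[...,0],W[...,1],W[...,2]
    s=ok&(Z>.115)&(Z<.145)&(X>.38)&(X<.49)&(Y>.28)&(Y<.40); print(n,s.sum(),np.median(W[s],0) if s.sum() else 0)
E
```

```text
[5.468000e-01 3.199000e-01 1.043000e-01 1.700694e+02]
top 1086 [0.44244556 0.34147121 0.12888761]
scene 1923 [0.44757224 0.33324689 0.12999601]
```

Request:
send_rows(deltas="0 0 -0.001 0;0.0005 0 -0.002 0;0.0005 0 -0.002 0")

```text
t: 12.5
eef_pos: [0.547, 0.3197, 0.1048]
tool_rot: [0.0, 0.087, 0.996, 0.0]
contact_force: [-7.5, -2.6, 8.1]
gripper_width: 0.125
grasp_force: 90.7
```

Request:
send_rows(deltas="0 0 0 0;0 0 0 0;0 0 0 0;0 0 0 0;0 0 0 0", claw=0.6)

```text
t: 13.0
eef_pos: [0.5477, 0.3189, 0.1032]
tool_rot: [0.0, 0.087, 0.996, 0.0]
contact_force: [-0.5, -0.1, 0.2]
gripper_width: 0.603
grasp_force: 0.0
```

Request:
send_rows(deltas="0 0 -0.02 0;0 0 -0.05 0;0 0 -0.1 0;0 0 -0.14 0;0 0 -0.14 0")

```text
t: 13.5
eef_pos: [0.549, 0.3223, 0.2514]
tool_rot: [0.004, 0.087, 0.996, 0.004]
contact_force: [-0.2, 1.5, 0.2]
gripper_width: 0.602
grasp_force: 0.0
```

```bash
python3 - <<'E'
from h import *
print(pose()[0].round(4))
for n in ['top','scene']:
    p=bot.read_camera(n); W,ok=cloud(p); X,Y,Z=W[...,0],W[...,1],W[...,2]
    for q in ['claw_upper','tray_mid','gift_box','bracket']:
        r=bot.landmark_of(p,q); print(n,q,[(np.round(x['xyz'],4).tolist(),round(x['confidence'],2)) for x in r[:2]])
    s=ok&(Z>.115)&(Z<.145)&(X>.38)&(X<.51)&(Y>.27)&(Y<.41)
    P=W[s]; c,sz,a=cv2.minAreaRect((P[:,:2]*1000).astype(np.float32)); print(n,s.sum(),np.median(P,0).round(4),np.round(c,1),np.round(sz,1),round(a,1))
    f=np.linalg.lstsq(np.c_[P[:,:2]-P[:,:2].mean(0),np.ones(len(P))],P[:,2],rcond=None)[0]; print('tilt',f.round(4))
    s=ok&(Z>.028)&(Z<.06)&(X>.36)&(X<.46)&(Y<.17)&(Y>.06)
    P=W[s]; c,sz,a=cv2.minAreaRect((P[:,:2]*1000).astype(np.float32)); print('box',s.sum(),np.round(c,1),np.round(sz,1),round(a,1))
    if n=='scene': cv2.imwrite('pics/s2c.png',cv2.resize(p['img'][210:410,100:350,::-1],None,fx=3,fy=3,interpolation=cv2.INTER_CUBIC))
E
```

```text
[  0.549    0.3223   0.2514 170.0564]
top claw_upper [([0.5931, 0.3111, 0.119], 0.71)]
top tray_mid []
top gift_box []
top bracket [([0.5924, 0.312, 0.1092], 0.19)]
top 238 [0.4213 0.3583 0.126 ] [419.9 348.5] [74.9 23.4] 67.2
tilt [-0.0872 -0.0066  0.1261]
box 0 [0. 0.] [0. 0.] 0.0
scene claw_upper [([0.5914, 0.3103, 0.121], 0.58)]
scene tray_mid [([0.4604, 0.335, 0.1222], 0.92)]
scene gift_box [([0.4133, 0.1195, -0.0017], 0.78)]
scene bracket [([0.5476, 0.3206, 0.0458], 0.59)]
scene 2162 [0.4524 0.3333 0.1273] [460.1 331.5] [ 84.1 102.6] 80.1
tilt [ 0.0284 -0.01    0.1271]
box 720 [412.2 113.9] [57.2 56.3] 0.1
```

View pics/s2c.png

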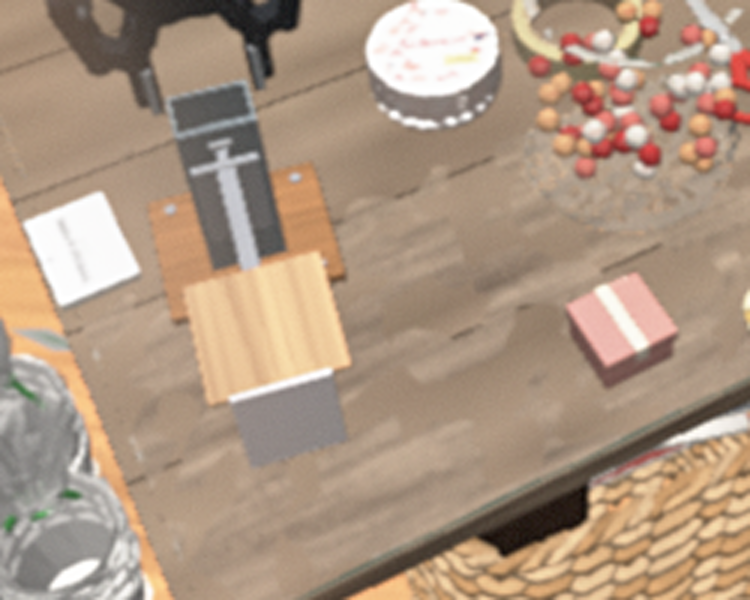

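The crop shows the arm seated on the post with its crossbar flat at (225,160) and the tray at (265,325). The tray height of about 127–130 mm means it is home. Now the gift box.

```bash
python3 - <<'E'
from h import *
plan([(.4135,.1165,.2,180),(.4135,.1165,.06,180),(.4135,.1165,.012,180)])
E
```

```text
at [  0.5471   0.3188   0.2425 170.0466]
[4.135e-01 1.165e-01 2.000e-01 1.800e+02] -> 0.0966 -0.2224 0.0425 -9.95
[4.135e-01 1.165e-01 6.000e-02 1.800e+02] -> 0.0 0.0 0.14 -0.0
[4.135e-01 1.165e-01 1.200e-02 1.800e+02] -> 0.0 0.0 0.048 -0.0
```

Request:
send_rows(deltas="0.0966 -0.222 0.0425 -10;0.0966 -0.222 0.0425 -10;0.0966 -0.222 0.0425 -10;0.0966 -0.222 0.0425 -10;0.0966 -0.222 0.0425 -10", claw=1)

```text
t: 14.5
eef_pos: [0.4121, 0.1153, 0.1999]
tool_rot: [-0.001, -0.0, 1.0, -0.0]
contact_force: [1.8, -0.3, 0.5]
gripper_width: 0.998
grasp_force: 0.0
```

Request:
send_rows(deltas="0 0 0.05 0;0 0 0.1 0;0 0 0.13 0;0 0 0.14 0;0 0 0.14 0")

```text
t: 15.0
eef_pos: [0.4131, 0.1175, 0.0602]
tool_rot: [-0.001, -0.001, 1.0, 0.0]
contact_force: [0.6, 0.4, -0.3]
gripper_width: 0.997
grasp_force: 0.0
```

```bash
python3 - <<'E'
from h import *
print(pose()[0].round(4))
p=bot.read_camera('scene'); cv2.imwrite('pics/s3c.png',cv2.resize(p['img'][210:410,200:450,::-1],None,fx=3,fy=3,interpolation=cv2.INTER_CUBIC))
W,ok=cloud(p); X,Y,Z=W[...,0],W[...,1],W[...,2]
s=ok&(Z>.115)&(Z<.145)&(X>.38)&(X<.51)&(Y>.27)&(Y<.41); P=W[s]
c,sz,a=cv2.minAreaRect((P[:,:2]*1000).astype(np.float32)); print(np.median(P,0).round(4),np.round(c,1),np.round(sz,1),round(a,1))
p=bot.read_camera('top'); W,ok=cloud(p); X,Y,Z=W[...,0],W[...,1],W[...,2]
for r in ((.07,.2,.11,.145),(.0,.3,.145,.17)):
  s=ok&(Z>r[2])&(Z<r[3])&(X>.38)&(X<.65)&(Y>.25)&(Y<.41); P=W[s]
  if len(P): c,sz,a=cv2.minAreaRect((P[:,:2]*1000).astype(np.float32)); print('top',np.median(P,0).round(4),np.round(c,1),np.round(sz,1),round(a,1))
E
```

```text
[ 4.131000e-01  1.175000e-01  6.020000e-02 -1.798949e+02]
[0.4522 0.3331 0.1273] [459.7 331.6] [ 84.1 101.9] 80.3
top [0.4704 0.3258 0.1259] [516.1 325. ] [ 84.7 216.3] 80.3
top [0.603  0.3099 0.1527] [605.8 309.1] [54.  36.1] 80.2
```

View pics/s3c.png

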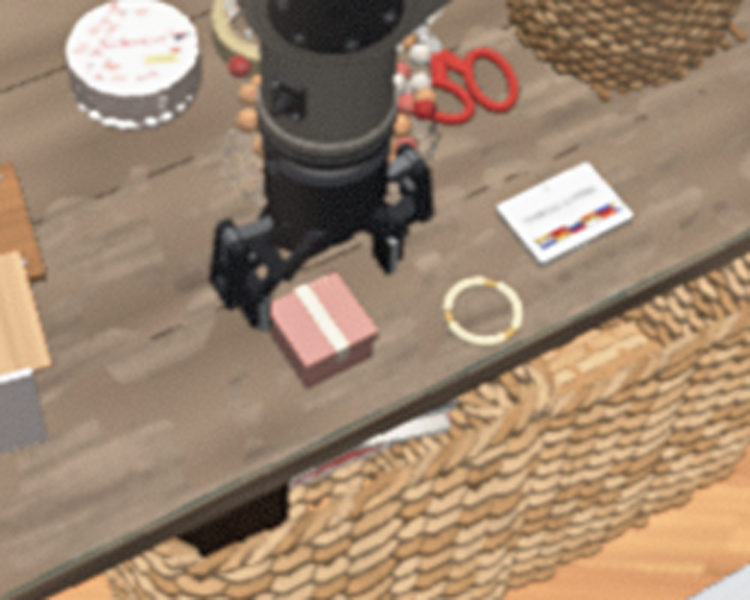

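The fingertips at (262,320) and (388,268) straddle the box top, which is centred at (323,320), so I'm descending and gripping.

Request:
send_rows(deltas="0 0 0.02 0;0 0 0.035 0;0 0 0.044 0;0 0 0.048 0;0 0 0.048 0")

```text
t: 15.6
eef_pos: [0.4142, 0.1173, 0.0133]
tool_rot: [0.0, -0.0, 1.0, 0.0]
contact_force: [-1.4, 0.1, -0.4]
gripper_width: 1.0
grasp_force: 0.0
```

Request:
send_rows(deltas="0 0 0 0;0 0 0 0;0 0 0 0;0 0 0 0;0 0 0 0", claw=0.6, force=25)

```text
t: 16.1
eef_pos: [0.4143, 0.1172, 0.0135]
tool_rot: [0.001, -0.0, 1.0, -0.0]
contact_force: [-0.8, -1.0, 6.0]
gripper_width: 0.638
grasp_force: 25.3
```

Request:
send_rows(deltas="0 0 0 0;0 0 0 0;0 0 -0.01 0;0 0 -0.03 0;0 0 -0.06 0")

```text
t: 16.6
eef_pos: [0.4127, 0.1169, 0.0732]
tool_rot: [-0.001, -0.001, 1.0, -0.0]
contact_force: [0.0, 0.0, 0.0]
gripper_width: 0.639
grasp_force: 27.2
```

```bash
python3 - <<'E'
from h import *
p=bot.read_camera('scene'); cv2.imwrite('pics/s4c.png',cv2.resize(p['img'][210:410,200:450,::-1],None,fx=3,fy=3,interpolation=cv2.INTER_CUBIC))
W,ok=cloud(p)
for m in bot.masks_of(p,'gift_box')[:1]:
    P=W[m['mask']&ok]; print(m['confidence'],P.min(0).round(4),P.max(0).round(4),np.percentile(P,[3,50,97],axis=0).round(4))
print([(x['xyz'],x['confidence']) for x in bot.landmark_of(p,'gift_box')])
plan([(.4135,.1165,.24,180),(.461,.335,.24,170),(.461,.335,.165,170)])
E
```

```text
0.64 [ 0.3816  0.0851 -0.0063] [0.4416 0.1417 0.1398] [[0.3835 0.0884 0.0619]
 [0.3948 0.1134 0.0954]
 [0.4264 0.1401 0.0991]]
[([0.4087, 0.1167, 0.0567], 0.64)]
at [4.150000e-01 1.173000e-01 7.450000e-02 1.799926e+02]
[4.135e-01 1.165e-01 2.400e-01 1.800e+02] -> 0.0015 -0.0008 -0.1655 -0.01
[  0.461   0.335   0.24  170.   ] -> -0.0475 0.2185 -0.0 10.0
[4.61e-01 3.35e-01 1.65e-01 1.70e+02] -> 0.0 0.0 0.075 -0.0
```

View pics/s4c.png

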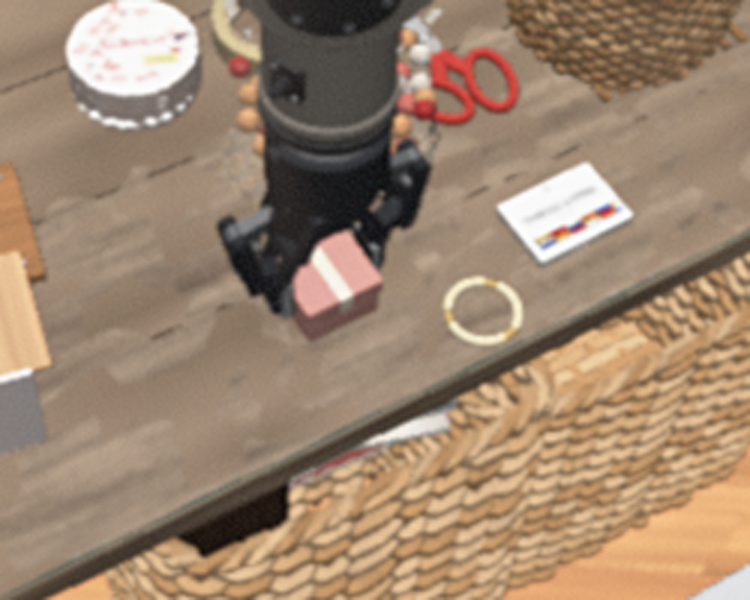

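The box is held level, with its top centre at about (340,275) in the crop. Carrying it over the tray.

Request:
send_rows(deltas="0 0 -0.04 0;0 0 -0.08 0;0 0 -0.12 0;0 0 -0.15 0;0 0 -0.165 0")

```text
t: 17.25
eef_pos: [0.4143, 0.1174, 0.2396]
tool_rot: [0.001, -0.0, 1.0, -0.0]
contact_force: [-0.1, 0.7, -0.2]
gripper_width: 0.64
grasp_force: 27.5
```

Request:
send_rows(deltas="-0.01 0.04 0 2;-0.02 0.08 0 4;-0.03 0.13 0 6;-0.04 0.175 0 8;-0.0475 0.2 0 10")

```text
t: 17.75
eef_pos: [0.4603, 0.3208, 0.2371]
tool_rot: [-0.001, 0.086, 0.996, 0.001]
contact_force: [-0.2, -1.0, -1.1]
gripper_width: 0.64
grasp_force: 27.5
```

```bash
python3 - <<'E'
from h import *
plan([(.461,.335,.24,170),(.461,.335,.155,170)])
E
```

```text
at [  0.4603   0.3208   0.2371 170.1366]
[  0.461   0.335   0.24  170.   ] -> 0.0018 0.0141 -0.0029 0.14
[4.61e-01 3.35e-01 1.55e-01 1.70e+02] -> 0.0 0.0 0.085 -0.0
```

Request:
send_rows(deltas="0.002 0.015 0 0;0.002 0.015 0.04 0;0.002 0.015 0.07 0;0.002 0.015 0.083 0;0.002 0.015 0.083 0")

```text
t: 18.25
eef_pos: [0.4608, 0.331, 0.1527]
tool_rot: [-0.002, 0.087, 0.996, -0.001]
contact_force: [0.0, 0.2, -0.6]
gripper_width: 0.643
grasp_force: 27.4
```

Request:
send_rows(deltas="0 0 0.004 0;0 0 0.007 0;0 0 0.009 0;0 0 0.01 0;0 0 0.011 0")

```text
t: 18.75
eef_pos: [0.462, 0.3323, 0.1442]
tool_rot: [0.0, 0.087, 0.996, 0.0]
contact_force: [1.2, -0.2, -0.8]
gripper_width: 0.638
grasp_force: 27.4
```

Request:
send_rows(deltas="0 0.002 0.001 0;0 0.002 0.002 0;0 0.002 0.002 0")

```text
t: 19.05
eef_pos: [0.4621, 0.3343, 0.1417]
tool_rot: [-0.0, 0.087, 0.996, -0.0]
contact_force: [0.7, 0.1, -1.0]
gripper_width: 0.642
grasp_force: 27.4
```

Request:
send_rows(deltas="0 0 0.001 0;0 0 0.002 0;0 0 0.002 0")

```text
t: 19.35
eef_pos: [0.4619, 0.3345, 0.1402]
tool_rot: [0.0, 0.087, 0.996, 0.0]
contact_force: [-2.2, -0.3, 4.9]
gripper_width: 0.637
grasp_force: 27.7
```

Contact. Release.

Request:
send_rows(deltas="0 0 0 0;0 0 0 0;0 0 0 0;0 0 0 0;0 0 0 0", claw=1)

```text
t: 19.85
eef_pos: [0.4622, 0.3341, 0.1397]
tool_rot: [-0.0, 0.087, 0.996, -0.0]
contact_force: [0.4, -0.6, -0.2]
gripper_width: 0.999
grasp_force: 0.0
```

Request:
send_rows(deltas="0 0 -0.02 0;0 0 -0.05 0;0 0 -0.09 0;0 0 -0.13 0;0 0 -0.13 0")

```text
t: 20.35
eef_pos: [0.4635, 0.3369, 0.2753]
tool_rot: [0.003, 0.087, 0.996, 0.003]
contact_force: [0.7, -0.0, 0.3]
gripper_width: 0.999
grasp_force: 0.0
```

Request:
send_rows(deltas="0 -0.05 -0.02 0;0 -0.1 -0.02 0;0 -0.15 -0.02 0;0 -0.15 -0.02 0;0 -0.15 -0.02 0")

```text
t: 20.85
eef_pos: [0.4366, 0.184, 0.2894]
tool_rot: [0.0, 0.089, 0.996, -0.001]
contact_force: [0.0, 2.0, -0.9]
gripper_width: 1.004
grasp_force: 0.0
```

```bash
python3 - <<'E'
from h import *
p=bot.read_camera('scene'); cv2.imwrite('pics/s5c.png',cv2.resize(p['img'][210:410,100:350,::-1],None,fx=3,fy=3,interpolation=cv2.INTER_CUBIC))
for n in ('scene','top'):
    p=bot.read_camera(n); W,ok=cloud(p); X,Y,Z=W[...,0],W[...,1],W[...,2]
    reg=ok&(X>.38)&(X<.53)&(Y>.26)&(Y<.42)
    for t,lo,hi in (('boxtop',.155,.175),('tray',.118,.14)):
        P=W[reg&(Z>lo)&(Z<hi)]
        if len(P)<20: continue
        c,sz,a=cv2.minAreaRect((P[:,:2]*1000).astype(np.float32)); print(n,t,len(P),np.median(P,0).round(4),np.round(c,1),np.round(sz,1),round(a,1))
        print(' tilt',np.linalg.lstsq(np.c_[P[:,:2]-P[:,:2].mean(0),np.ones(len(P))],P[:,2],rcond=None)[0].round(4))
    for q in ['claw_upper','gift_box','tray_mid']:
        print(n,q,[(np.round(x['xyz'],4).tolist(),round(x['confidence'],2)) for x in bot.landmark_of(p,q)[:1]])
E
```

```text
scene boxtop 916 [0.4576 0.3324 0.1623] [460.4 331.7] [54.8 59. ] 81.6
 tilt [ 0.0431 -0.0149  0.1621]
scene tray 1306 [0.4343 0.3364 0.1271] [469.7 329.7] [ 84.2 122.4] 79.9
 tilt [ 0.0084 -0.0096  0.1274]
scene claw_upper [([0.5914, 0.3143, 0.1228], 0.58)]
scene gift_box [([0.4614, 0.3349, 0.1239], 0.93)]
scene tray_mid [([0.4577, 0.3337, 0.1205], 0.87)]
top boxtop 104 [0.4785 0.3522 0.1612] [472.2 349.8] [21.6 32.8] 79.9
 tilt [ 0.0074 -0.0516  0.1614]
top tray 169 [0.497  0.352  0.1258] [497.2 353.7] [29.1 98.8] 45.9
 tilt [0.0367 0.0821 0.1259]
top claw_upper [([0.59, 0.3095, 0.1175], 0.61)]
top gift_box [([0.4644, 0.3335, 0.1318], 0.52)]
top tray_mid []
```

View pics/s5c.png

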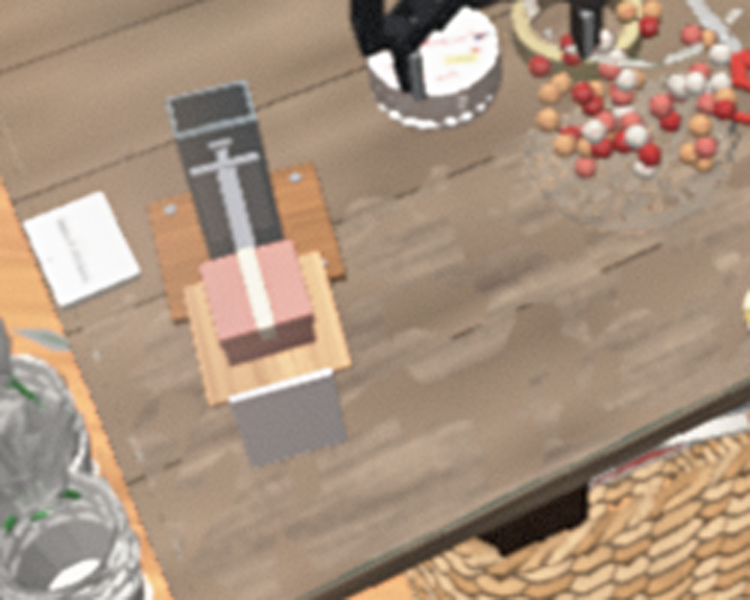

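```bash
python3 -c "
from station import bot
print(bot.hand_in())"
```

```text
the job is handed in; nothing more can be done
None
```

The job is handed in, with no verdict returned: the display arm is hooked in and pressed home, the gift box stands on the middle of its tray, and the gripper is clear. I inferred the latch from the press force rising, dropping and then stopping hard, and from the tray height; I did not see it directly.

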